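Reset the solder-pot heater

TASK

The solder pot's heater has tripped. Lift the empty steel pot by its black handle off the heater and set it down gently, upright, wholly on the round cork rest, and let go of it. Then draw the yellow-handled stylus out of its black block, reach its steel rod straight down through the hole that the pot covered in the middle of the heater's top, and press the recessed red reset button fully down: finish while still gripping the stylus and holding the button down, leaving the flux jar, the remote control and the cleaner bottle where they are.

Things in the scene. Friction and masses are not known exactly. Their poses are not given: they have to be found in the camera images.
- heater: Heater, fixed: dark grey box 150 x 150 mm with an aluminium top plate; top surface 75 mm above the work surface. Origin: centre of its underside, z up; control panel faces its -x. Three dark lugs 6 mm high and 6 mm thick on the top, 44 mm from the centre, locate the pot's foot.
- aperture (a point): Centre of the hole's mouth in the middle of the heater's top plate, level with the top surface (75 mm above the work surface). Vertical round hole, diameter 17 mm, mouth chamfered 2 mm; at the start the pot covers it. Red button, diameter 13 mm, at its bottom, the button's top 22 mm below the mouth when up and 27 mm when fully down.
- reset_button (a joint): Travel of the red reset button, m: 0 up, 0.005 fully down on its stop. Sprung: starts to move at 1.2 N, fully down at 4 N, and rises again when released.
- pot: Empty steel pot (crucible), loose, 0.2 to 0.45 kg, 72 mm in diameter (68 mm at the foot), 50 mm high, standing on the heater. Origin: centre of its underside, z up. A rigid bail arches over the mouth; its top is a level bar along the pot's x axis with a black grip 14 mm in diameter, 52 mm long, its middle 105 mm straight above the origin.
- rest: Round cork rest, fixed, 130 mm in diameter, 12 mm high, on one side of the heater. Origin: centre of its underside.
- block: Black stylus block, fixed, 70 x 70 x 70 mm, on the other side of the heater. Origin: centre of its underside. A 12 mm hole, 66 mm deep, in the middle of its top holds the stylus.
- stylus: Stylus, loose, 60 g, 120 mm long, upright, tip down, in the block. Origin: the tip of the rod; z runs from the tip to the handle. Steel rod 7 mm in diameter from 0 to 60 mm, then a round yellow handle 22 mm in diameter from 60 to 120 mm. The handle's lower end rests on the block's top, so the tip starts 10 mm above the work surface.
- flux_jar: Amber flux jar with a black cap, 44 mm in diameter, 42 mm high, loose; leave it alone. Origin: centre of its underside.
- remote: Flat white remote control with small buttons, 86 x 40 x 8 mm, loose; leave it alone. Origin: centre of its underside, x along its length.
- cleaner: White cleaner bottle with a blue cap, 48 mm in diameter, 110 mm high, loose; leave it alone. Origin: centre of its underside.

How it is judged:
On the way, in this order (a step that is already met when the one before it is completed fails the run):
1. the pot is lifted clear of the heater in the fingers (z of pot in the frame of heater above 0.09 m and contact force between the fingers and pot above 1 N), for 0.1 s.
2. the pot is lowered onto the cork rest in the fingers, not dropped (horizontal distance between pot and rest below 0.031 m and z of pot in the frame of rest below 0.02 m and contact force between the fingers and pot above 1 N), for 0.05 s.
3. the pot stands upright, released and at rest, wholly on the cork rest (horizontal distance between pot and rest below 0.031 m and z of pot in the frame of rest between 0.008 and 0.018 m and angle between pot's own z axis and vertical below 0.1 rad and linear speed of pot below 0.03 m/s and contact force between the fingers and pot below 0.1 N), for 0.2 s.
4. the gripped stylus is drawn out of its block (z of stylus in the frame of block above 0.07 m and contact force between the fingers and stylus above 1 N), for 0.1 s.
At the end, for the whole second after the job is handed in: Through the last second the red button is held down (travel over 4.2 mm of 5) by the stylus (over 2 N on the button), the stylus is gripped in the fingers and within 0.3 rad of upright, and the pot stands released, still and upright (0.1 rad) on the cork rest, within 31 mm of its centre (all of step 3 and value of joint reset_button above 0.0042 m and contact force between stylus and reset_button above 2 N and contact force between the fingers and stylus above 1 N and angle between stylus's own z axis and vertical below 0.3 rad); the arm keeps its last pose, push and grip.
It fails at once if the flux jar is shifted by more than 30 mm or tipped over (distance of flux_jar from where it was at the start of the episode above 0.03 m or angle between flux_jar's own z axis and vertical above 0.5 rad).
It fails at once if the remote control is shifted by more than 30 mm or tipped over (distance of remote from where it was at the start of the episode above 0.03 m or angle between remote's own z axis and vertical above 0.5 rad).
It fails at once if the cleaner bottle is shifted by more than 30 mm or tipped over (distance of cleaner from where it was at the start of the episode above 0.03 m or angle between cleaner's own z axis and vertical above 0.5 rad).
It fails at once if the pot is tipped by more than 0.7 rad (angle between pot's own z axis and vertical above 0.7 rad).
It fails at once if the pot is dropped or slammed on the cork rest (over 80 N) (contact force between pot and rest above 80 N).
It also fails if it takes over 54 s, if anything falls off the work surface, if the arm or the gripper's body presses on something with over 40 N, if the wrist force passes 120 N, or if a joint passes its speed limit or range.

ROBOT

A 6-joint arm with a two-finger parallel gripper is mounted at the origin on the work surface. World frame = base frame: x ahead of the robot, y to its left, z up, the work surface at z = 0. Lengths are in m, angles in rad, forces in N, time in s.
With the tool pointing down it reaches from about 0.3 to 0.825 m from the base axis. Payload 5.4 kg.
Tool frame: the origin (TCP) lies midway between the tips of the shut fingers; the grasp point (between the pads) lies 19 mm behind it; z points along the fingers, y is the line along which they close (so a half turn about z gives the same grasp; the last joint's range is limited). The gripper opens to 92 mm and grips with 3 to 60 N. Pads are 20 mm wide; open, the fingers measure 128 mm over their backs; the gripper's body (75 mm by 189 mm) begins 69 mm behind the grasp point.
Start: joints at [-1.374, 0.158, 1.597, -0, 1.386, -0.21], TCP at [0.227, -0.528, 0.189] pointing down, gripper open.
Joint ranges: [-2.91, 2.91], [-0.94, 2.29], [0.18, 2.7], [-1.29, 4.43], [0.17, 2.64], [-3, 3]. Speed limits (rad/s): [2.57, 2.57, 3.14, 3.14, 3.14, 3.14].

INTERFACE

Orientations are given as a rotation vector (axis times angle).
In Python, from station import bot gives the robot as it stands.
- The arm moves only by the tool servo_tool, never from a script. Its argument "motion" is a list of rows, each an object of numbers: "x", "y", "z": the shift along the tool's x, y, z in cm; "ax", "ay", "az": the turn, a rotation vector about the tool's x, y, z in rad. A call has 1 to 12 rows; each row shifts and turns the commanded pose from where the row before left it, along the tool's axes as they then stand; what a row does not reach is not made up. A row lasts 1/10 s, in which the tool goes at most 50 mm and 8.59 degrees, less where a joint would pass 70% of its speed; a pose out of reach is approached as far as the arm can. A call with a gripper value outside its range is refused whole. "gripper" is the closure, from 0 (fully open) to 1 (shut), set as the call begins (left out, the last holds). The fingers move at their own pace and stop on an object; the grip force is fixed at half the most. Time passes only in rows, so rows that do not move let the fingers close. It gives the time, the measured TCP pose, the force, the opening and the grip force at its end, in the units of the state.
- bot.get_state(): the state, without advancing time (a new reading comes with each control period).
- bot.read_camera(name): name is "side" or "top" or "wrist"; returns the picture (400x640x3 uint8, blue, green, red); there is no depth.
- bot.camera_model(name): a dict with "camera_matrix" (3x3 intrinsics, pixels), "rvec" (rotation vector, rad) and "tvec" (3), from world to camera coordinates, as OpenCV has them. Camera axes: x right, y down, z forward; pixel columns grow to the right and rows downward; lengths in m; the calibration is good to about 2 mm. A picture is of the moment at which its call begins: read the wrist's pose just before it. camera_model takes no time and is no camera call; for the wrist camera it gives the pose at the moment of the call.
- bot.job_done(): hands the job in; it is judged then, once.
The state is a dict: "time_s": time; "joint_positions": joint angles; "dq": joint speeds; "tau": joint torques, N m; "eef_pos": TCP position; "tool_rot": TCP orientation; "ft_force": force on the tool from outside, world axes, zero at the start; "torque": the same for the moment, N m; "width": opening from 0.0 (shut) to 1.0 (fully open); "grasp_force": force on a finger pad.
Only numpy, scipy, OpenCV 4.12 (cv2) and the standard library are available. Lean on these libraries where they do the work, as an engineer would, in place of code of your own. Each camera call takes 0.05 s, during which the arm holds its last target. There are 200 camera calls.

## Working session

There is one attempt and no reset: what is moved stays moved. The work goes in short steps, Python scripts to look and compute and a tool call to move; the robot and the scene stay as the last step left them, time stands still between calls to the robot, and variables do not carry over. Pictures are saved under pics/ and viewed, at most 10 in all, crops included, and the job is handed in when it is done.

Besides the shell and the picture viewer there is one more tool, called by a JSON object that holds its "method" and its "body". servo_tool: Moves the arm, as the interface text tells. Its arguments: {"type":"object","properties":{"motion":{"type":"array"},"gripper":{"type":"number"}},"required":["motion"]}

```bash
ls; mkdir -p pics
python3 - <<'E'
from station import bot
import cv2,pickle
d={}
for n in ("side","top","wrist"):
    m=bot.camera_model(n); im=bot.read_camera(n); cv2.imwrite(f"pics/{n}0.png",im); d[n]=m
    print(n,m)
pickle.dump(d,open("cams.pkl","wb"))
s=bot.get_state();print(s)
E
```

```text
pics
side {'camera_matrix': array([[381.81668873,   0.        , 322.32321994],
       [  0.        , 381.81668873, 195.21631024],
       [  0.        ,   0.        ,   1.        ]]), 'rvec': array([ 2.3181597 , -0.02637678,  0.02864167]), 'tvec': array([-0.56536365,  0.05866745,  0.96294747])}
top {'camera_matrix': array([[421.34907263,   0.        , 308.69831236],
       [  0.        , 421.34907263, 197.95845039],
       [  0.        ,   0.        ,   1.        ]]), 'rvec': array([ 2.12574011, -2.13891535,  0.17680778]), 'tvec': array([0.01774464, 0.57062887, 0.97710229])}
wrist {'camera_matrix': array([[349.34071939,   0.        , 321.41344764],
       [  0.        , 349.34071939, 210.03482883],
       [  0.        ,   0.        ,   1.        ]]), 'rvec': array([-2.4222065 ,  1.59541623,  0.22794467]), 'tvec': array([-0.57420243, -0.03028607,  0.39275057])}
{'time_s': 0.15, 'joint_positions': array([-1.37406550e+00,  1.58912526e-01,  1.59797571e+00,  2.52283479e-05,
        1.38622080e+00, -2.10144905e-01]), 'dq': array([-0.00056591, -0.00063614, -0.0033963 ,  0.00207587,  0.00056838,
       -0.00091542]), 'tau': array([ 1.01932979e-03, -3.85919595e+01, -3.22431779e+01,  7.02603324e-02,
        3.51446215e-02, -7.61252795e-05]), 'eef_pos': array([ 0.22740778, -0.52752684,  0.18822411]), 'tool_rot': array([-3.07532263e+00, -6.34406007e-01, -5.48980939e-05]), 'ft_force': array([-0.09741986, -0.63114687, -0.09389639]), 'torque': array([-0.02512723,  0.03818794, -0.01552923]), 'grasp_force': 0.0, 'width': 0.999234178876423}
```

View pics/side0.png

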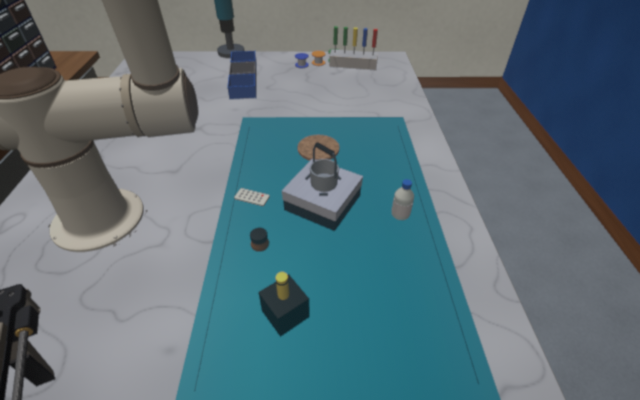

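View pics/top0.png

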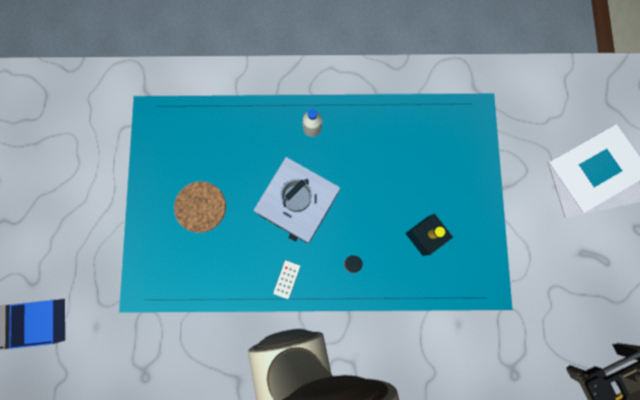

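The side view shows the cork rest (318,147), pot on heater (323,180), jar (259,239), block (284,303) with the yellow stylus (282,278), and bottle (402,200). The top view shows the rest (200,207), pot (297,193), remote (287,280), jar (354,264) and stylus cap (440,231). Next I'll enlarge the key areas.

Run:
```python
import cv2,numpy as np
t=cv2.imread("pics/top0.png");s=cv2.imread("pics/side0.png")
def c(im,x,y,w=80,h=60,k=5):
    o=cv2.resize(im[y:y+h,x:x+w],None,fx=k,fy=k,interpolation=cv2.INTER_CUBIC)
    for i in range(0,w,10): cv2.putText(o,str(x+i),(i*k,8),0,.3,(255,255,255)); cv2.line(o,(i*k,10),(i*k,14),(255,255,255))
    for i in range(10,h,10): cv2.putText(o,str(y+i),(0,i*k+3),0,.3,(255,255,255)); cv2.line(o,(20,i*k),(24,i*k),(255,255,255))
    return o
a=np.vstack([np.hstack([c(t,260,160),c(s,285,135)]),np.hstack([c(t,390,205),c(s,245,265)])])
cv2.imwrite("pics/crop1.png",a)
# colour blobs
for n,im in(("top",t),("side",s)):
    h=cv2.cvtColor(im,cv2.COLOR_BGR2HSV)
    for nm,lo,hi in(("yellow",(22,150,110),(35,255,255)),("cork",(5,60,70),(20,200,230))):
        m=cv2.inRange(h,lo,hi);N,_,st,ce=cv2.connectedComponentsWithStats(m)
        for i in range(1,N):
            if st[i,4]>40: print(n,nm,st[i],ce[i].round(1))
```

```text
top yellow [429 227  17  11 123] [437.4 232.4]
top cork [ 175  182   50   50 1955] [199.6 206.6]
side cork [   0   51   98   44 1897] [43.9 71.7]
side cork [312  50  13   8  84] [318.1  53.4]
side cork [312  60  13   6  47] [318.   62.8]
side cork [ 419   77  221  195 3605] [551.  158.4]
side cork [298 136  40  23 495] [315.7 145. ]
side cork [315 147  16  12 112] [320.6 153.8]
side cork [ 15 328  17   8  59] [ 21.9 330.4]
```

View pics/crop1.png

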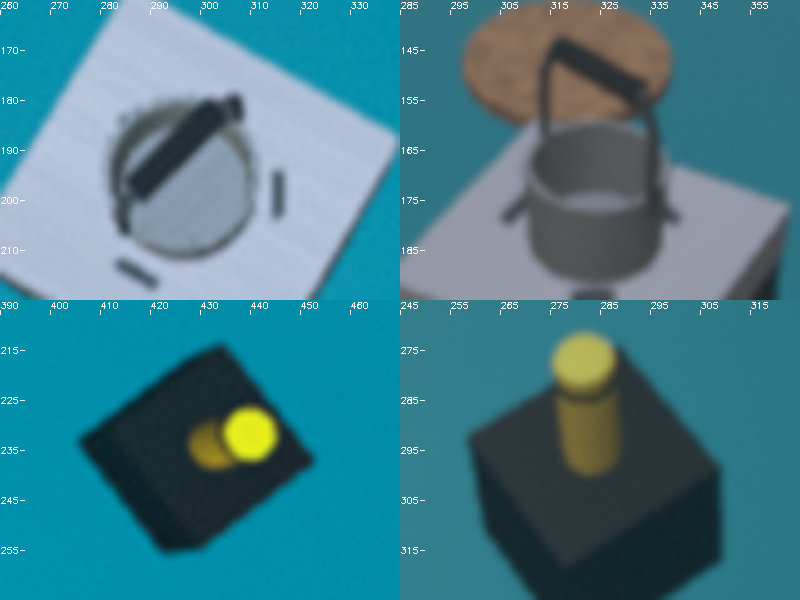

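The crop gives the grip ends: top view (286.6,198.4) and (304,181), side view (316.6,144) and (334,153.4). The stylus cap is at top (440,231.8) and side (281.8,276.6), and the lugs and block corners are also clear. I'll triangulate these.

```bash
cat > geo.py <<'E'
import cv2,numpy as np,pickle
C=pickle.load(open("cams.pkl","rb"))
def P(m): return np.hstack([cv2.Rodrigues(m["rvec"])[0],np.reshape(m["tvec"],(3,1))])
def ray(m,uv):
    R=P(m)[:,:3]; K=m["camera_matrix"]; d=R.T@np.linalg.solve(K,[*uv,1.]); return -R.T@np.ravel(m["tvec"]),d
def onz(m,uv,z):
    o,d=ray(m,uv); return o+d*(z-o[2])/d[2]
def tri(obs):
    A=0;b=0
    for m,uv in obs:
        o,d=ray(m,uv); d=d/np.linalg.norm(d); M=np.eye(3)-np.outer(d,d); A=A+M; b=b+M@o
    X=np.linalg.solve(A,b)
    e=[]
    for m,uv in obs:
        o,d=ray(m,uv); d/=np.linalg.norm(d); v=X-o; e.append(np.linalg.norm(v-d*(v@d))*1e3)
    return X,e
E
python3 - <<'E'
from geo import *
np.set_printoptions(precision=4,suppress=True)
T,S=C["top"],C["side"]
def t(n,a,b): X,e=tri([(T,a),(S,b)]); print(n,X,"res mm",np.round(e,1)); return X
a=t("gripA",(286.6,198.4),(334,153.4)); b=t("gripB",(304,181),(316.6,144))
a=t("gripA'",(286.6,198.4),(316.6,144)); b=t("gripB'",(304,181),(334,153.4))
t("cap",(440,231.8),(281.8,276.6)); t("rest",(199.6,206.6),(318.4,147.2)); print("rest z12",onz(T,(199.6,206.6),.012),onz(S,(318.4,147.2),.012))
print("stylus foot z70",onz(T,(433,235),.07))
for n,u in(("top lug+",(315.4,198.6)),("lug2",(287.4,214.6))): print(n,onz(T,u,.08))
for u in((307.8,177.4),(339.4,177.4),(324,193.6)): print("side lug",onz(S,u,.08))
print("blk", [onz(T,u,.07)[:2] for u in((434.4,214),(453,237),(430,254.4),(411,234))])
print("heater corner", [onz(T,u,.075)[:2] for u in((339.6,187),(289,157))])
for n,u,z in(("jar",(354,263),.042),("remote",(287,280),.008),("bottle",(312,114),.11),):print(n,onz(T,u,z))
E
```

```text
gripA [0.5739 0.0638 0.1466] res mm [20.3 20.3]
gripB [0.5642 0.0215 0.2126] res mm [13.8 13.8]
gripA' [0.5496 0.0609 0.1803] res mm [2. 2.]
gripB' [0.5881 0.024  0.1796] res mm [2.9 2.9]
cap [ 0.4813 -0.2752  0.128 ] res mm [1.9 1.9]
rest [0.5595 0.2905 0.0062] res mm [2. 2.]
rest z12 [0.5566 0.2887 0.012 ] [0.5613 0.2831 0.012 ]
stylus foot z70 [ 0.4771 -0.2766  0.07  ]
top lug+ [ 0.5637 -0.0016  0.08  ]
lug2 [0.5261 0.0642 0.08  ]
side lug [0.5295 0.0585 0.08  ]
side lug [0.6096 0.0575 0.08  ]
side lug [ 0.5686 -0.0027  0.08  ]
blk [array([ 0.5266, -0.2826]), array([ 0.4721, -0.3231]), array([ 0.4321, -0.2671]), array([ 0.4798, -0.2252])]
heater corner [array([ 0.5921, -0.0595]), array([0.6665, 0.061 ])]
jar [ 0.4138 -0.0929  0.042 ]
remote [0.3741 0.0687 0.008 ]
bottle [0.7615 0.0051 0.11  ]
```

Measured positions, in metres, with checks against the text:

| Item | Position | Check |
|---|---|---|
| Grip centre | (0.569, 0.0425, 0.180) | text height 0.180, bar 53 mm long, direction -44° |
| Stylus axis | (0.479, -0.276) | cap top 0.128 against 0.130 |
| Rest | (0.558, 0.288) | |
| Aperture | about (0.568, 0.039) | |

First I'll raise the arm and turn it (world yaw +113°).

{"method": "servo_tool", "body": {"motion": [{"z": -3, "az": -0.14}, {"z": -4, "az": -0.14}, {"z": -4, "az": -0.14}, {"az": -0.14}, {"az": -0.14}, {"az": -0.14}, {"az": -0.14}, {"az": -0.14}, {"az": -0.14}, {"az": -0.14}, {"az": -0.14}, {"az": -0.14}], "gripper": 0}}

```text
invalid input
```

{"method": "servo_tool", "body": {"motion": [{"az": -0.14}, {"az": -0.147}, {"x": 1, "y": 4}, {"x": 1, "y": 4}, {"x": 1, "y": 4}, {"x": 1, "y": 4}, {"x": 1, "y": 4}, {"x": 1, "y": 4}, {"x": 1, "y": 4}, {"x": 1, "y": 4}, {"x": 1, "y": 4}, {"x": 1, "y": 4}]}}

```text
invalid input
```

{"method": "servo_tool", "body": {"motion": [{"x": 1, "y": 4}, {"x": 1, "y": 4}, {"x": 1, "y": 4}, {"x": 1, "y": 4}, {"x": 1, "y": 4}, {"y": 3}, {"y": 1.5}, {}]}}

```text
invalid input
```

```bash
cat >> geo.py <<'E'
from scipy.spatial.transform import Rotation as Ro
def go(s,target):
    "remaining shift in tool axes, cm, to bring the TCP to target"
    return (Ro.from_rotvec(s["tool_rot"]).as_matrix().T@(np.array(target)-s["eef_pos"])*100).round(2)
def info(s):
    R=Ro.from_rotvec(s["tool_rot"]).as_matrix()
    print("t",round(s["time_s"],2),"tcp",s["eef_pos"].round(4),"yaw x",np.degrees(np.arctan2(R[1,0],R[0,0])).round(1),"z",R[:,2].round(3),"q",s["joint_positions"].round(2),"F",s["ft_force"].round(1),"w",round(s["width"],3),"g",round(s["grasp_force"],1))
def shot(bot,name):
    m=bot.camera_model("wrist"); im=bot.read_camera("wrist"); cv2.imwrite(f"pics/{name}.png",im); pickle.dump(m,open(f"pics/{name}.pkl","wb")); return m,im
def proj(m,X): return cv2.projectPoints(np.array(X,float).reshape(-1,3),m["rvec"],m["tvec"],m["camera_matrix"],None)[0].reshape(-1,2).round(1)
E
python3 - <<'E'
from station import bot
from geo import *
s=bot.get_state();info(s);print(go(s,[.569,.0425,.161]))
m,im=shot(bot,"w1")
print(proj(m,[[.569,.0425,.18],[.5496,.0609,.18],[.588,.024,.18],[.568,.039,.075]]))
E
```

```text
t 0.15 tcp [ 0.2274 -0.5275  0.1882] yaw x 23.3 z [-0.     0.001 -1.   ] q [-1.37  0.16  1.6   0.    1.39 -0.21] F [-0.1 -0.6 -0.1] w 0.999 g 0.0
[ 53.93 -38.83   2.8 ]
[[-1616.5 -2274.1]
 [-1655.  -2124.6]
 [-1571.8 -2430.3]
 [ -464.4  -859.7]]
```

View pics/w1.png

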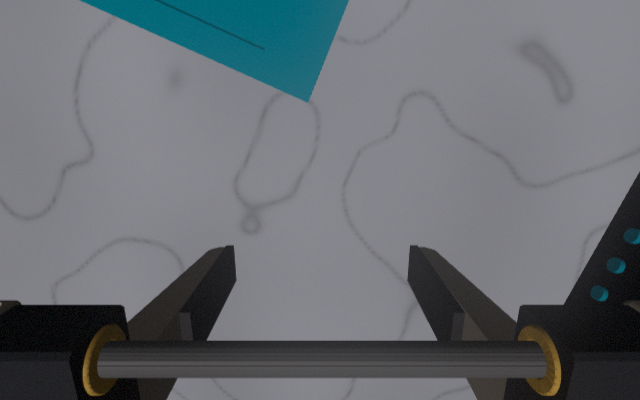

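The wrist view shows only the fingers and the mat's corner at (310,100): the moves were refused as invalid, so the arm hasn't moved. Perhaps every row needs all six keys.

{"method": "servo_tool", "body": {"motion": [{"x": 0, "y": 0, "z": -3, "ax": 0, "ay": 0, "az": -0.14}, {"x": 0, "y": 0, "z": -4, "ax": 0, "ay": 0, "az": -0.14}, {"x": 0, "y": 0, "z": -4, "ax": 0, "ay": 0, "az": -0.14}, {"x": 0, "y": 0, "z": 0, "ax": 0, "ay": 0, "az": -0.14}, {"x": 0, "y": 0, "z": 0, "ax": 0, "ay": 0, "az": -0.14}, {"x": 0, "y": 0, "z": 0, "ax": 0, "ay": 0, "az": -0.14}, {"x": 0, "y": 0, "z": 0, "ax": 0, "ay": 0, "az": -0.14}, {"x": 0, "y": 0, "z": 0, "ax": 0, "ay": 0, "az": -0.14}, {"x": 0, "y": 0, "z": 0, "ax": 0, "ay": 0, "az": -0.14}, {"x": 0, "y": 0, "z": 0, "ax": 0, "ay": 0, "az": -0.14}, {"x": 0, "y": 0, "z": 0, "ax": 0, "ay": 0, "az": -0.14}, {"x": 0, "y": 0, "z": 0, "ax": 0, "ay": 0, "az": -0.14}], "gripper": 0}}

```text
time_s: 1.4
eef_pos: [0.2275, -0.5279, 0.2987]
tool_rot: [-1.573, -2.719, -0.001]
ft_force: [-0.8, -0.4, 0.4]
width: 1.0
grasp_force: 0.0
```

All six keys are needed. Next come the last 16° of turn and the move toward the pot.

{"method": "servo_tool", "body": {"motion": [{"x": 0, "y": 0, "z": 0, "ax": 0, "ay": 0, "az": -0.14}, {"x": 0, "y": 0, "z": 0, "ax": 0, "ay": 0, "az": -0.14}, {"x": 1, "y": 4, "z": 0, "ax": 0, "ay": 0, "az": 0}, {"x": 1, "y": 4, "z": 0, "ax": 0, "ay": 0, "az": 0}, {"x": 1, "y": 4, "z": 0, "ax": 0, "ay": 0, "az": 0}, {"x": 1, "y": 4, "z": 0, "ax": 0, "ay": 0, "az": 0}, {"x": 1, "y": 4, "z": 0, "ax": 0, "ay": 0, "az": 0}, {"x": 1, "y": 4, "z": 0, "ax": 0, "ay": 0, "az": 0}, {"x": 1, "y": 4, "z": 0, "ax": 0, "ay": 0, "az": 0}, {"x": 1, "y": 4, "z": 0, "ax": 0, "ay": 0, "az": 0}, {"x": 1, "y": 4, "z": 0, "ax": 0, "ay": 0, "az": 0}, {"x": 1, "y": 4, "z": 0, "ax": 0, "ay": 0, "az": 0}]}}

```text
time_s: 2.6
eef_pos: [0.4364, -0.1707, 0.299]
tool_rot: [1.187, 2.909, -0.0]
ft_force: [0.4, 0.3, -0.3]
width: 0.998
grasp_force: 0.0
```

{"method": "servo_tool", "body": {"motion": [{"x": 1, "y": 4, "z": 0, "ax": 0, "ay": 0, "az": 0}, {"x": 1, "y": 4, "z": 0, "ax": 0, "ay": 0, "az": 0}, {"x": 1, "y": 4, "z": 0, "ax": 0, "ay": 0, "az": 0}, {"x": 1, "y": 4, "z": 0, "ax": 0, "ay": 0, "az": 0}, {"x": 1, "y": 4, "z": 0, "ax": 0, "ay": 0, "az": 0}, {"x": 0, "y": 3, "z": 0, "ax": 0, "ay": 0, "az": 0}, {"x": 0, "y": 1.5, "z": 0, "ax": 0, "ay": 0, "az": 0}, {"x": 0, "y": 0, "z": 0, "ax": 0, "ay": 0, "az": 0}]}}

```text
time_s: 3.4
eef_pos: [0.5719, 0.0392, 0.2982]
tool_rot: [-1.183, -2.909, 0.0]
ft_force: [-0.5, -0.2, -1.3]
width: 0.998
grasp_force: 0.0
```

Run:
```python
from station import bot
from geo import *
s=bot.get_state();info(s);print(go(s,[.569,.0425,.161]))
m,im=shot(bot,"w2")
print(proj(m,[[.569,.0425,.18],[.5496,.0609,.18],[.588,.024,.18],[.568,.039,.075]]))
```

```text
t 3.4 tcp [0.5719 0.0392 0.2982] yaw x 135.7 z [-0.001  0.    -1.   ] q [-0.14  0.11  1.44  0.    1.6  -0.94] F [-0.5 -0.2 -1.3] w 0.998 g 0.0
[ 0.43  0.04 13.72]
[[321.5 192.3]
 [321.1 163.3]
 [321.5 219.7]
 [318.9 174.2]]
```

View pics/w2.png

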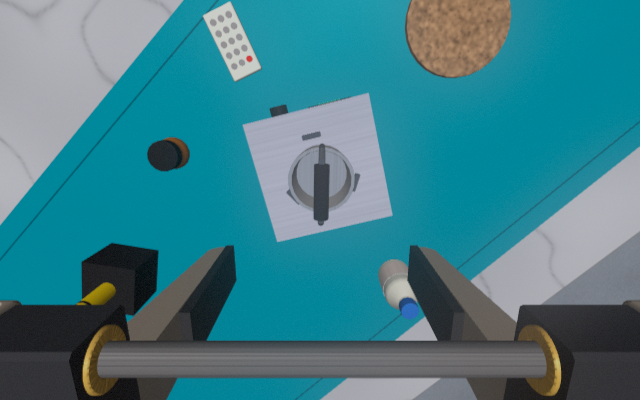

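The wrist view shows the black grip from (321,163) to (321,221), midpoint (321,192), which matches the projection. I'll descend 13.7 cm and close.

{"method": "servo_tool", "body": {"motion": [{"x": 0.4, "y": 0, "z": 3, "ax": 0, "ay": 0, "az": 0}, {"x": 0, "y": 0, "z": 3, "ax": 0, "ay": 0, "az": 0}, {"x": 0, "y": 0, "z": 3, "ax": 0, "ay": 0, "az": 0}, {"x": 0, "y": 0, "z": 2, "ax": 0, "ay": 0, "az": 0}, {"x": 0, "y": 0, "z": 1.5, "ax": 0, "ay": 0, "az": 0}, {"x": 0, "y": 0, "z": 1, "ax": 0, "ay": 0, "az": 0}, {"x": 0, "y": 0, "z": 0, "ax": 0, "ay": 0, "az": 0}, {"x": 0, "y": 0, "z": 0, "ax": 0, "ay": 0, "az": 0}]}}

```text
time_s: 4.25
eef_pos: [0.5692, 0.0403, 0.165]
tool_rot: [1.187, 2.907, 0.0]
ft_force: [0.0, -0.5, -0.1]
width: 1.001
grasp_force: 0.0
```

{"method": "servo_tool", "body": {"motion": [{"x": 0, "y": 0, "z": 0, "ax": 0, "ay": 0, "az": 0}, {"x": 0, "y": 0, "z": 0, "ax": 0, "ay": 0, "az": 0}, {"x": 0, "y": 0, "z": 0, "ax": 0, "ay": 0, "az": 0}, {"x": 0, "y": 0, "z": 0, "ax": 0, "ay": 0, "az": 0}, {"x": 0, "y": 0, "z": 0, "ax": 0, "ay": 0, "az": 0}, {"x": 0, "y": 0, "z": 0, "ax": 0, "ay": 0, "az": 0}, {"x": 0, "y": 0, "z": 0, "ax": 0, "ay": 0, "az": 0}, {"x": 0, "y": 0, "z": 0, "ax": 0, "ay": 0, "az": 0}, {"x": 0, "y": 0, "z": 0, "ax": 0, "ay": 0, "az": 0}, {"x": 0, "y": 0, "z": 0, "ax": 0, "ay": 0, "az": 0}], "gripper": 1}}

```text
time_s: 5.25
eef_pos: [0.5687, 0.0406, 0.164]
tool_rot: [1.187, 2.909, 0.0]
ft_force: [-0.1, 0.1, -0.8]
width: 0.15
grasp_force: 0.0
```

{"method": "servo_tool", "body": {"motion": [{"x": 0, "y": 0, "z": 0.2, "ax": 0, "ay": 0, "az": 0}, {"x": 0, "y": 0, "z": 0, "ax": 0, "ay": 0, "az": 0}, {"x": 0, "y": 0, "z": 0, "ax": 0, "ay": 0, "az": 0}]}}

```text
time_s: 5.55
eef_pos: [0.5686, 0.0405, 0.162]
tool_rot: [-1.187, -2.909, 0.0]
ft_force: [-1.1, -0.2, -0.1]
width: 0.007
grasp_force: 0.0
```

The fingers shut on nothing, so I'll look.

Run:
```python
from station import bot
from geo import *
s=bot.get_state();info(s)
m,w=shot(bot,"w3"); print(proj(m,[[.569,.0425,.18],[.5496,.0609,.18],[.588,.024,.18]]))
t=bot.read_camera("top");d=bot.read_camera("side")
r=lambda a:cv2.resize(a,(400,300),interpolation=cv2.INTER_CUBIC)
cv2.imwrite("pics/c3.png",np.vstack([np.hstack([r(t[140:245,230:370]),r(d[115:220,255:395])]),np.hstack([r(w),r(w[100:340,200:440])])]))
```

```text
t 5.55 tcp [0.5686 0.0405 0.162 ] yaw x 135.6 z [-0. -0. -1.] q [-0.14  0.17  1.64 -0.    1.33 -0.94] F [-1.1 -0.2 -0.1] w 0.007 g 0.0
[[323.8 253.8]
 [323.  207. ]
 [323.9 296.9]]
```

View pics/c3.png

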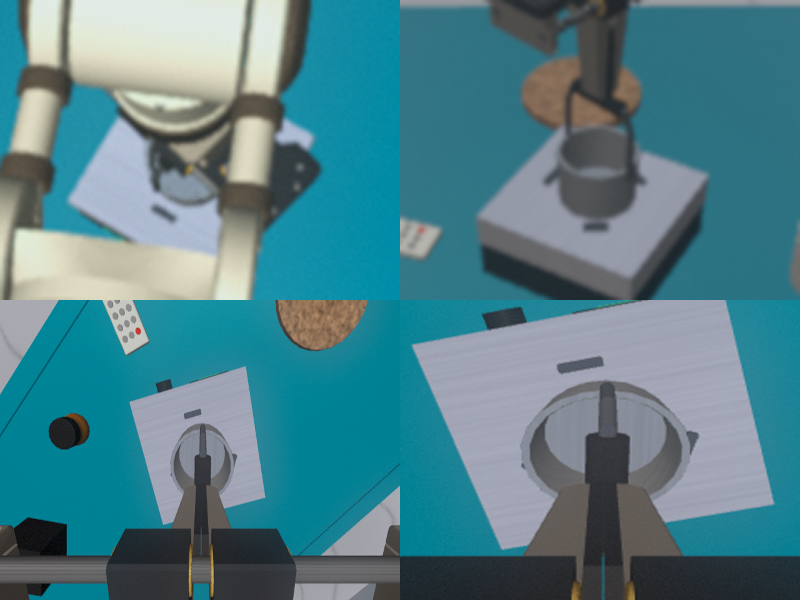

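In the view the black grip bar lies between the fingertips, whose visible gap is about 25 px, or 13 mm. That contradicts the width and force readings. A small slow lift will tell which is right.

{"method": "servo_tool", "body": {"motion": [{"x": 0, "y": 0, "z": -0.2, "ax": 0, "ay": 0, "az": 0}, {"x": 0, "y": 0, "z": -0.2, "ax": 0, "ay": 0, "az": 0}, {"x": 0, "y": 0, "z": -0.2, "ax": 0, "ay": 0, "az": 0}, {"x": 0, "y": 0, "z": -0.2, "ax": 0, "ay": 0, "az": 0}, {"x": 0, "y": 0, "z": 0, "ax": 0, "ay": 0, "az": 0}, {"x": 0, "y": 0, "z": 0, "ax": 0, "ay": 0, "az": 0}]}}

```text
time_s: 6.3
eef_pos: [0.5687, 0.0406, 0.1701]
tool_rot: [1.187, 2.909, 0.0]
ft_force: [0.2, 0.4, 0.8]
width: 0.004
grasp_force: 0.0
```

Run:
```python
from station import bot
from geo import *
s=bot.get_state();info(s)
m,w=shot(bot,"w4"); a=cv2.imread("pics/w3.png")
big=lambda im:cv2.resize(im[190:370,240:400],(400,450),interpolation=cv2.INTER_CUBIC)
cv2.imwrite("pics/c4.png",np.hstack([big(a),big(w)]))
```

```text
t 6.3 tcp [0.5687 0.0406 0.1701] yaw x 135.6 z [ 0. -0. -1.] q [-0.14  0.16  1.63 -0.    1.35 -0.94] F [0.2 0.4 0.8] w 0.004 g 0.0
```

View pics/c4.png

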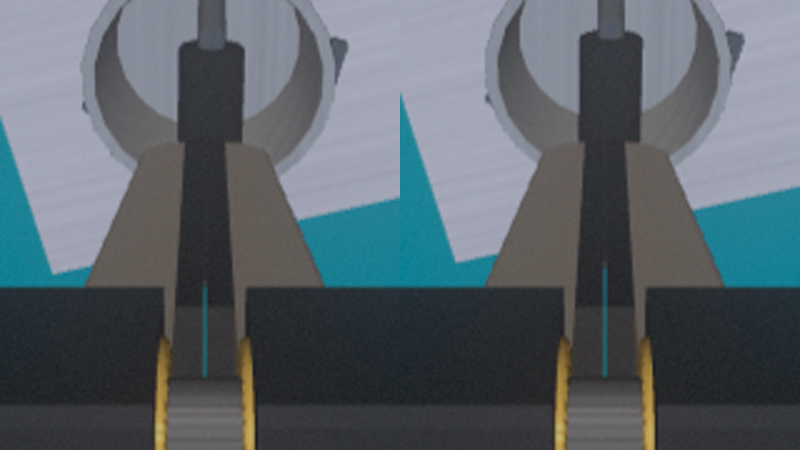

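The crop shows the dark pads shut, with a teal slit at (205,330), and the bar lying beyond and below them. So the fingertips are above the bar. I'll check the bar's height against the tip geometry numerically.

Run:
```python
from geo import *
np.set_printoptions(precision=4,suppress=True)
L=lambda n:pickle.load(open(f"pics/{n}.pkl","rb"))
T,S=C["top"],C["side"]
for n,tcp in(("w2",[.5719,.0392,.2982]),("w3",[.5686,.0405,.162]),("w4",[.5687,.0406,.1701])):
    m=L(n); R=P(m)[:,:3]; print(n,"cam",-R.T@np.ravel(m["tvec"]),"axis",R[2],"tcp px",proj(m,tcp),"depth",(R@np.array(tcp)+np.ravel(m["tvec"]))[2])
    for z in(.15,.165,.18): X=np.array([.5496,.0609,z]); print("  farend z",z,proj(m,X),"w14px",(349*.014/(R@X+np.ravel(m["tvec"]))[2]).round(1))
w2,w3,w4=map(L,("w2","w3","w4"))
print("far",tri([(w2,(321,164)),(w3,(324,207))]),tri([(w2,(321,164)),(w4,(323,203))]))
print("far all",tri([(w2,(321,164)),(w3,(324,207)),(w4,(323,203)),(T,(286.6,198.4)),(S,(316.6,144))]))
print("far T+w2",tri([(w2,(321,164)),(T,(286.6,198.4))]),"S+w2",tri([(w2,(321,164)),(S,(316.6,144))]))
print("remote",onz(w2,(232,42),.008),"jar",onz(w2,(165,154),.042),"rest",onz(w2,(458,25),.012),"lug1",onz(w2,(311,135),.08))
```

```text
w2 cam [0.5174 0.0933 0.4945] axis [ 0.195  -0.1919 -0.9619] tcp px [[320.8 243.6]] depth 0.20985888405808756
  farend z 0.15 [[321.1 158.9]] w14px 14.2
  farend z 0.165 [[321.1 161. ]] w14px 14.8
  farend z 0.18 [[321.1 163.3]] w14px 15.5
w3 cam [0.514  0.0949 0.3582] axis [ 0.1954 -0.1928 -0.9616] tcp px [[320.7 243.7]] depth 0.2098003576667778
  farend z 0.15 [[322.8 193.9]] w14px 22.9
  farend z 0.165 [[322.9 200. ]] w14px 24.5
  farend z 0.18 [[323. 207.]] w14px 26.4
w4 cam [0.514  0.0949 0.3663] axis [ 0.1957 -0.1928 -0.9615] tcp px [[320.9 243.6]] depth 0.20981708092787407
  farend z 0.15 [[322.7 190.9]] w14px 22.1
  farend z 0.165 [[322.7 196.5]] w14px 23.6
  farend z 0.18 [[322.8 202.9]] w14px 25.4
far (array([0.5506, 0.0602, 0.1757]), [np.float64(0.317411764711771), np.float64(0.31741176471178834)]) (array([0.5506, 0.06  , 0.1751]), [np.float64(0.09473532528649523), np.float64(0.09473532528628752)])
far all (array([0.5498, 0.0609, 0.1802]), [np.float64(0.49968215003133687), np.float64(0.4294596124428255), np.float64(0.14178280875461172), np.float64(2.1081376101749862), np.float64(1.8721394405350598)])
far T+w2 (array([0.5493, 0.0605, 0.1763]), [np.float64(1.1056206721666426), np.float64(1.105620672166824)]) S+w2 (array([0.5508, 0.0606, 0.1809]), [np.float64(0.842832590796286), np.float64(0.8428325907961608)])
remote [0.3772 0.0702 0.008 ] jar [ 0.4146 -0.0888  0.042 ] rest [0.5625 0.2866 0.012 ] lug1 [0.5281 0.0653 0.08  ]
```

The bar is confirmed at z≈0.178. In the open-finger view, 173 px for the 92 mm opening puts the fingertips only about 186 mm deep, while the TCP should be at 207 mm. So the real tips sit roughly 25 mm short of the reported TCP, and they passed above the bar. I'll open, go 3.4 cm lower and close again. The tips stay above the pot rim either way.

{"method": "servo_tool", "body": {"motion": [{"x": 0, "y": 0, "z": 0, "ax": 0, "ay": 0, "az": 0}, {"x": 0, "y": 0, "z": 0, "ax": 0, "ay": 0, "az": 0}, {"x": 0, "y": 0, "z": 0, "ax": 0, "ay": 0, "az": 0}, {"x": 0, "y": 0, "z": 0, "ax": 0, "ay": 0, "az": 0}, {"x": 0, "y": 0, "z": 0, "ax": 0, "ay": 0, "az": 0}, {"x": 0, "y": 0, "z": 0, "ax": 0, "ay": 0, "az": 0}, {"x": 0, "y": 0, "z": 0, "ax": 0, "ay": 0, "az": 0}, {"x": 0.1, "y": 0.1, "z": 0, "ax": 0, "ay": 0, "az": 0}], "gripper": 0}}

```text
time_s: 7.15
eef_pos: [0.5687, 0.0419, 0.17]
tool_rot: [1.187, 2.909, -0.0]
ft_force: [-0.9, -0.5, -0.1]
width: 0.676
grasp_force: 0.0
```

{"method": "servo_tool", "body": {"motion": [{"x": 0, "y": 0, "z": 0.8, "ax": 0, "ay": 0, "az": 0}, {"x": 0, "y": 0, "z": 0.8, "ax": 0, "ay": 0, "az": 0}, {"x": 0, "y": 0, "z": 0.8, "ax": 0, "ay": 0, "az": 0}, {"x": 0, "y": 0, "z": 0.8, "ax": 0, "ay": 0, "az": 0}, {"x": 0, "y": 0, "z": 0.2, "ax": 0, "ay": 0, "az": 0}, {"x": 0, "y": 0, "z": 0, "ax": 0, "ay": 0, "az": 0}, {"x": 0, "y": 0, "z": 0, "ax": 0, "ay": 0, "az": 0}]}}

```text
time_s: 7.85
eef_pos: [0.5689, 0.0419, 0.1363]
tool_rot: [1.187, 2.908, 0.0]
ft_force: [-0.3, 0.2, -1.0]
width: 0.997
grasp_force: 0.0
```

{"method": "servo_tool", "body": {"motion": [{"x": 0, "y": 0, "z": 0, "ax": 0, "ay": 0, "az": 0}, {"x": 0, "y": 0, "z": 0, "ax": 0, "ay": 0, "az": 0}, {"x": 0, "y": 0, "z": 0, "ax": 0, "ay": 0, "az": 0}, {"x": 0, "y": 0, "z": 0, "ax": 0, "ay": 0, "az": 0}, {"x": 0, "y": 0, "z": 0, "ax": 0, "ay": 0, "az": 0}, {"x": 0, "y": 0, "z": 0, "ax": 0, "ay": 0, "az": 0}, {"x": 0, "y": 0, "z": 0, "ax": 0, "ay": 0, "az": 0}, {"x": 0, "y": 0, "z": 0, "ax": 0, "ay": 0, "az": 0}, {"x": 0, "y": 0, "z": 0, "ax": 0, "ay": 0, "az": 0}, {"x": 0, "y": 0, "z": 0, "ax": 0, "ay": 0, "az": 0}, {"x": 0, "y": 0, "z": 0, "ax": 0, "ay": 0, "az": 0}, {"x": 0, "y": 0, "z": 0, "ax": 0, "ay": 0, "az": 0}], "gripper": 1}}

```text
time_s: 9.05
eef_pos: [0.5686, 0.042, 0.136]
tool_rot: [-1.187, -2.909, -0.0]
ft_force: [-0.1, 0.7, -0.0]
width: 0.141
grasp_force: 30.0
```

It's gripped (30 N, about 13 mm). Next I'll lift 7 cm.

{"method": "servo_tool", "body": {"motion": [{"x": 0, "y": 0, "z": -0.3, "ax": 0, "ay": 0, "az": 0}, {"x": 0, "y": 0, "z": -0.7, "ax": 0, "ay": 0, "az": 0}, {"x": 0, "y": 0, "z": -1, "ax": 0, "ay": 0, "az": 0}, {"x": 0, "y": 0, "z": -1, "ax": 0, "ay": 0, "az": 0}, {"x": 0, "y": 0, "z": -1, "ax": 0, "ay": 0, "az": 0}, {"x": 0, "y": 0, "z": -1, "ax": 0, "ay": 0, "az": 0}, {"x": 0, "y": 0, "z": -1, "ax": 0, "ay": 0, "az": 0}, {"x": 0, "y": 0, "z": -0.7, "ax": 0, "ay": 0, "az": 0}, {"x": 0, "y": 0, "z": -0.3, "ax": 0, "ay": 0, "az": 0}, {"x": 0, "y": 0, "z": 0, "ax": 0, "ay": 0, "az": 0}, {"x": 0, "y": 0, "z": 0, "ax": 0, "ay": 0, "az": 0}]}}

```text
time_s: 10.15
eef_pos: [0.5683, 0.042, 0.2055]
tool_rot: [-1.186, -2.908, 0.0]
ft_force: [0.4, 0.7, -4.7]
width: 0.137
grasp_force: 30.0
```

Run:
```python
from station import bot
from geo import *
s=bot.get_state();info(s)
print("to rest", go(s,[.559+s["eef_pos"][0]-.569,.287+s["eef_pos"][1]-.0425,.136-.063]))
m,w=shot(bot,"w5"); d=bot.read_camera("side"); t=bot.read_camera("top")
r=lambda a,k:cv2.resize(a,k,interpolation=cv2.INTER_CUBIC)
cv2.imwrite("pics/c5.png",np.hstack([r(w[90:390,170:470],(400,400)),r(d[95:220,265:390],(400,400))]))
h=proj(m,[.568,.039,.075]);print(h)
```

```text
t 10.15 tcp [0.5683 0.042  0.2055] yaw x 135.6 z [-0.001  0.    -1.   ] q [-0.14  0.13  1.59  0.    1.42 -0.93] F [ 0.4  0.7 -4.7] w 0.137 g 30.0
to rest [17.81 16.78 13.25]
[[318.7 195.7]]
```

View pics/c5.png

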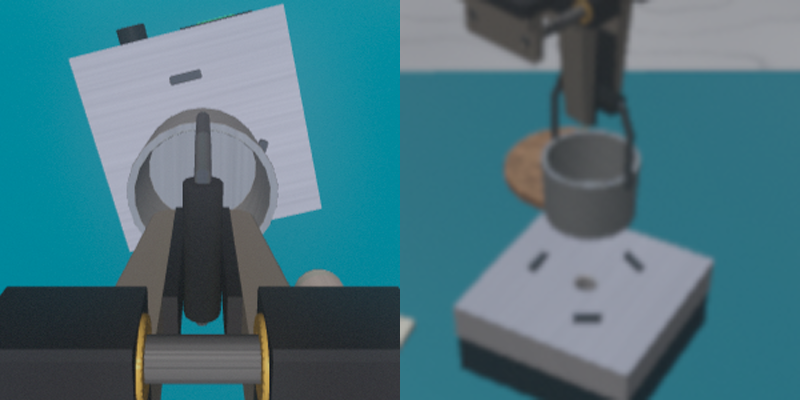

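The pot is lifted upright (wrist force -4.7 N). The hole shows in the side half at (586,283) and the rest at (535,170). Next is the move to the rest.

{"method": "servo_tool", "body": {"motion": [{"x": 0.5, "y": 0.5, "z": 0, "ax": 0, "ay": 0, "az": 0}, {"x": 1, "y": 1, "z": 0, "ax": 0, "ay": 0, "az": 0}, {"x": 1.8, "y": 1.7, "z": 0, "ax": 0, "ay": 0, "az": 0}, {"x": 2, "y": 1.9, "z": 0, "ax": 0, "ay": 0, "az": 0}, {"x": 2, "y": 1.9, "z": 0, "ax": 0, "ay": 0, "az": 0}, {"x": 2, "y": 1.9, "z": 0, "ax": 0, "ay": 0, "az": 0}, {"x": 2, "y": 1.9, "z": 0, "ax": 0, "ay": 0, "az": 0}, {"x": 2, "y": 1.8, "z": 0, "ax": 0, "ay": 0, "az": 0}, {"x": 2, "y": 1.8, "z": 0, "ax": 0, "ay": 0, "az": 0}, {"x": 1.6, "y": 1.5, "z": 0, "ax": 0, "ay": 0, "az": 0}, {"x": 0.7, "y": 0.7, "z": 0, "ax": 0, "ay": 0, "az": 0}, {"x": 0.3, "y": 0.2, "z": 0, "ax": 0, "ay": 0, "az": 0}]}}

```text
time_s: 11.5
eef_pos: [0.5578, 0.2886, 0.2058]
tool_rot: [-1.184, -2.91, 0.0]
ft_force: [-0.0, -1.0, -4.1]
width: 0.141
grasp_force: 30.0
```

{"method": "servo_tool", "body": {"motion": [{"x": 0, "y": 0, "z": 1, "ax": 0, "ay": 0, "az": 0}, {"x": 0, "y": 0, "z": 2, "ax": 0, "ay": 0, "az": 0}, {"x": 0, "y": 0, "z": 2, "ax": 0, "ay": 0, "az": 0}, {"x": 0, "y": 0, "z": 2, "ax": 0, "ay": 0, "az": 0}, {"x": 0, "y": 0, "z": 2, "ax": 0, "ay": 0, "az": 0}, {"x": 0, "y": 0, "z": 1, "ax": 0, "ay": 0, "az": 0}, {"x": 0, "y": 0, "z": 0.7, "ax": 0, "ay": 0, "az": 0}, {"x": 0, "y": 0, "z": 0.5, "ax": 0, "ay": 0, "az": 0}, {"x": 0, "y": 0, "z": 0.5, "ax": 0, "ay": 0, "az": 0}, {"x": 0, "y": 0, "z": 0, "ax": 0, "ay": 0, "az": 0}, {"x": 0, "y": 0, "z": 0, "ax": 0, "ay": 0, "az": 0}]}}

```text
time_s: 12.6
eef_pos: [0.5586, 0.2874, 0.0895]
tool_rot: [1.187, 2.908, 0.001]
ft_force: [0.2, -0.5, -5.0]
width: 0.141
grasp_force: 30.0
```

{"method": "servo_tool", "body": {"motion": [{"x": 0, "y": 0, "z": 0.4, "ax": 0, "ay": 0, "az": 0}, {"x": 0, "y": 0, "z": 0.4, "ax": 0, "ay": 0, "az": 0}, {"x": 0, "y": 0, "z": 0.3, "ax": 0, "ay": 0, "az": 0}, {"x": 0, "y": 0, "z": 0.2, "ax": 0, "ay": 0, "az": 0}, {"x": 0, "y": 0, "z": 0.1, "ax": 0, "ay": 0, "az": 0}, {"x": 0, "y": 0, "z": 0.1, "ax": 0, "ay": 0, "az": 0}, {"x": 0, "y": 0, "z": 0, "ax": 0, "ay": 0, "az": 0}]}}

```text
time_s: 13.3
eef_pos: [0.5582, 0.2872, 0.0739]
tool_rot: [-1.187, -2.909, 0.0]
ft_force: [-0.7, 0.6, -4.0]
width: 0.145
grasp_force: 30.0
```

{"method": "servo_tool", "body": {"motion": [{"x": 0, "y": 0, "z": 0.1, "ax": 0, "ay": 0, "az": 0}, {"x": 0, "y": 0, "z": 0, "ax": 0, "ay": 0, "az": 0}, {"x": 0, "y": 0, "z": 0, "ax": 0, "ay": 0, "az": 0}]}}

```text
time_s: 13.6
eef_pos: [0.5583, 0.2872, 0.073]
tool_rot: [-1.187, -2.909, -0.0]
ft_force: [-0.1, -0.0, -4.8]
width: 0.141
grasp_force: 30.0
```

{"method": "servo_tool", "body": {"motion": [{"x": 0, "y": 0, "z": 0.1, "ax": 0, "ay": 0, "az": 0}, {"x": 0, "y": 0, "z": 0, "ax": 0, "ay": 0, "az": 0}, {"x": 0, "y": 0, "z": 0, "ax": 0, "ay": 0, "az": 0}]}}

```text
time_s: 13.9
eef_pos: [0.5588, 0.2874, 0.0731]
tool_rot: [1.186, 2.908, 0.001]
ft_force: [-2.5, -1.7, 3.2]
width: 0.145
grasp_force: 30.0
```

The pot has touched down (force -4.8 to +3.2 N, at the expected 0.073 height). I'll release it and rise.

{"method": "servo_tool", "body": {"motion": [{"x": 0, "y": 0, "z": 0, "ax": 0, "ay": 0, "az": 0}, {"x": 0, "y": 0, "z": 0, "ax": 0, "ay": 0, "az": 0}, {"x": 0, "y": 0, "z": 0, "ax": 0, "ay": 0, "az": 0}, {"x": 0, "y": 0, "z": 0, "ax": 0, "ay": 0, "az": 0}, {"x": 0, "y": 0, "z": 0, "ax": 0, "ay": 0, "az": 0}, {"x": 0, "y": 0, "z": 0, "ax": 0, "ay": 0, "az": 0}, {"x": 0, "y": 0, "z": 0, "ax": 0, "ay": 0, "az": 0}, {"x": 0, "y": 0, "z": 0, "ax": 0, "ay": 0, "az": 0}, {"x": 0, "y": 0, "z": 0, "ax": 0, "ay": 0, "az": 0}, {"x": 0, "y": 0, "z": 0, "ax": 0, "ay": 0, "az": 0}, {"x": 0, "y": 0, "z": 0, "ax": 0, "ay": 0, "az": 0}], "gripper": 0}}

```text
time_s: 15.0
eef_pos: [0.5583, 0.2872, 0.072]
tool_rot: [-1.187, -2.909, 0.0]
ft_force: [0.6, 0.5, -0.3]
width: 0.998
grasp_force: 0.0
```

{"method": "servo_tool", "body": {"motion": [{"x": 0, "y": 0, "z": -1, "ax": 0, "ay": 0, "az": 0}, {"x": 0, "y": 0, "z": -2, "ax": 0, "ay": 0, "az": 0}, {"x": 0, "y": 0, "z": -3, "ax": 0, "ay": 0, "az": 0}, {"x": 0, "y": 0, "z": -4, "ax": 0, "ay": 0, "az": 0}, {"x": 0, "y": 0, "z": -4, "ax": 0, "ay": 0, "az": 0}, {"x": 0, "y": 0, "z": -4, "ax": 0, "ay": 0, "az": 0}, {"x": 0, "y": 0, "z": -2, "ax": 0, "ay": 0, "az": 0}, {"x": 0, "y": 0, "z": 0, "ax": 0, "ay": 0, "az": 0}]}}

```text
time_s: 15.8
eef_pos: [0.5603, 0.2879, 0.2774]
tool_rot: [1.184, 2.902, 0.009]
ft_force: [0.6, 0.2, -0.3]
width: 1.002
grasp_force: 0.0
```

Run:
```python
from station import bot
from geo import *
s=bot.get_state();info(s)
print("to above hole", go(s,[.568,.039,.27]), "above stylus from here",go(s,[.479,-.276,.25]))
m,w=shot(bot,"w6"); d=bot.read_camera("side"); t=bot.read_camera("top")
for n,a in(("side6",d),("top6",t)): cv2.imwrite(f"pics/{n}.png",a)
print("wrist hole",proj(m,[[.568,.039,.075],[.559,.2875,.012],[.559,.2875,.117]]), "side hole",proj(C["side"],[.568,.039,.075]),"top hole",proj(C["top"],[.568,.039,.075]),"top pot",proj(C["top"],[.559,.2875,.06]))
r=lambda a,k:cv2.resize(a,k,interpolation=cv2.INTER_CUBIC)
cv2.imwrite("pics/c6.png",np.vstack([r(w,(800,300))if 0 else np.hstack([r(w[:,0:640],(400,250)),r(d[100:200,240:400],(400,250))]),np.hstack([r(t[150:250,160:320],(400,250)),r(d[175:200,304:344],(400,250))])]))
```

```text
t 15.8 tcp [0.5603 0.2879 0.2774] yaw x 135.6 z [ 0.009  0.003 -1.   ] q [ 0.28  0.25  1.32  0.    1.56 -0.51] F [ 0.6  0.2 -0.3] w 1.002 g 0.0
to above hole [-17.95 -17.25   0.69] above stylus from here [-33.62 -46.01   2.53]
wrist hole [[187.2 315.5]
 [318.8 169.1]
 [318.8 185.9]] side hole [[323.2 183.8]] top hole [[298.2 197.3]] top pot [[195.  202.7]]
```

View pics/c6.png

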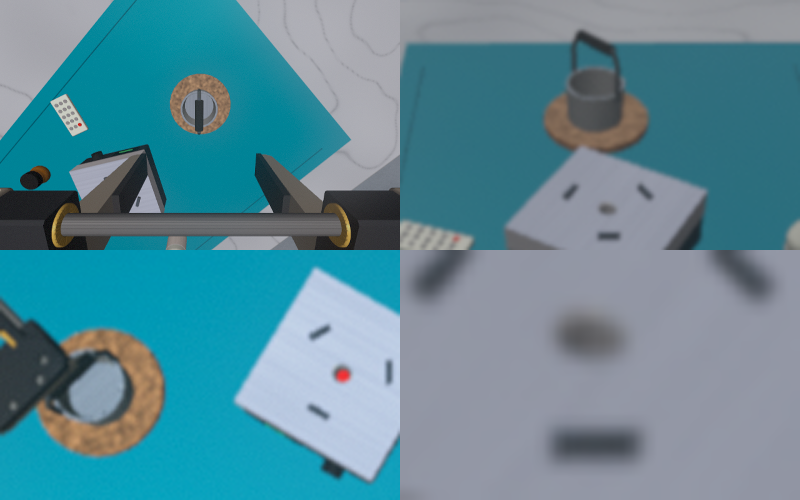

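The pot stands centred and upright on the cork: top view tile (100,388) on the rest's centre (100,393). The hole with its red button is exposed at top-view pixel (296.8,199.6) and side-view pixel (323,183.7), matching my estimate. Next I'll move over the hole for a wrist measurement.

{"method": "servo_tool", "body": {"motion": [{"x": -1, "y": -1, "z": 0, "ax": 0, "ay": 0, "az": 0}, {"x": -3, "y": -3, "z": 0, "ax": 0, "ay": 0, "az": 0}, {"x": -3, "y": -3, "z": 0, "ax": 0, "ay": 0, "az": 0}, {"x": -3, "y": -3, "z": 0, "ax": 0, "ay": 0, "az": 0}, {"x": -3, "y": -3, "z": 0, "ax": 0, "ay": 0, "az": 0}, {"x": -3, "y": -3, "z": 0, "ax": 0, "ay": 0, "az": 0}, {"x": -1.9, "y": -1.2, "z": 0, "ax": 0, "ay": 0, "az": 0}, {"x": 0, "y": 0, "z": 0, "ax": 0, "ay": 0, "az": 0}, {"x": 0, "y": 0, "z": 0, "ax": 0, "ay": 0, "az": 0}]}}

```text
time_s: 16.85
eef_pos: [0.565, 0.0388, 0.2707]
tool_rot: [-1.188, -2.906, 0.0]
ft_force: [-0.4, -0.9, -1.0]
width: 1.003
grasp_force: 0.0
```

```bash
cat >> geo.py <<'E'
def red(im,near,rad=40):
    h=cv2.cvtColor(im,cv2.COLOR_BGR2HSV); m=cv2.inRange(h,(0,110,60),(9,255,255))|cv2.inRange(h,(171,110,60),(180,255,255))
    return blobs(m,near,rad)
def blobs(m,near,rad,amin=4):
    N,_,st,ce=cv2.connectedComponentsWithStats(m)
    return [(st[i].tolist(),ce[i].round(2).tolist()) for i in range(1,N) if st[i,4]>=amin and np.hypot(*(ce[i]-near))<rad]
E
python3 - <<'E'
from station import bot
from geo import *
np.set_printoptions(precision=4,suppress=True,linewidth=200)
s=bot.get_state();info(s)
m,w=shot(bot,"w7"); p=proj(m,[.568,.039,.075])[0]; print("pred",p)
print(red(w,p))
x,y=p.astype(int); g=cv2.cvtColor(w,cv2.COLOR_BGR2GRAY)
c=g[y-22:y+23,x-22:x+23]; med=np.median(c); mask=((c<med-25)*255).astype(np.uint8)
print("dark",med,[(a,(np.array(b)+[x-22,y-22]).round(1)) for a,b in blobs(mask,(22,22),60)])
# lug positions to get the heater centre
W=g[y-90:y+91,x-90:x+91]; mk=((W<med-45)*255).astype(np.uint8)
for a,b in blobs(mk,(90,90),90,25): u=np.array(b)+[x-90,y-90]; print("blob",a,u.round(1),onz(m,u,.081).round(4))
t=cv2.imread("pics/top6.png"); print("top red",red(t,(297,198)))
E
```

```text
t 16.85 tcp [0.565  0.0388 0.2707] yaw x 135.5 z [-0.002  0.001 -1.   ] q [-0.14  0.1   1.51  0.    1.54 -0.94] F [-0.4 -0.9 -1. ] w 1.003 g 0.0
pred [323.3 182.6]
[([320, 172, 10, 10, 77], [324.51, 176.52])]
dark 170.0 [([16, 11, 16, 15, 189], array([324.6, 178.2]))]
blob [0, 0, 181, 181, 15266] [320.9 189.7] [0.571  0.0322 0.081 ]
blob [73, 45, 20, 10, 106] [315.3 141.6] [0.5286 0.0655 0.081 ]
blob [85, 80, 14, 12, 126] [324.3 177.5] [0.5638 0.0447 0.081 ]
blob [124, 90, 10, 19, 105] [361.7 190.6] [0.6041 0.0643 0.081 ]
blob [57, 106, 16, 17, 110] [297.2 205.9] [ 0.5655 -0.0005  0.081 ]
top red [([295, 198, 5, 5, 20], [296.75, 199.75])]
```

{"method": "servo_tool", "body": {"motion": [{"x": -1, "y": -1.8, "z": 0, "ax": 0, "ay": 0, "az": 0}, {"x": -2, "y": -3.6, "z": 0, "ax": 0, "ay": 0, "az": 0}, {"x": -2, "y": -3.6, "z": 0, "ax": 0, "ay": 0, "az": 0}, {"x": -2, "y": -3.6, "z": 0, "ax": 0, "ay": 0, "az": 0}, {"x": -2, "y": -3.6, "z": 0, "ax": 0, "ay": 0, "az": 0}, {"x": -2, "y": -3.6, "z": 0, "ax": 0, "ay": 0, "az": 0}, {"x": -2, "y": -3.6, "z": 0, "ax": 0, "ay": 0, "az": 0}, {"x": -2, "y": -3.6, "z": 0, "ax": 0, "ay": 0, "az": 0}, {"x": -0.9, "y": -1.5, "z": 0, "ax": 0, "ay": 0, "az": 0}, {"x": 0, "y": 0, "z": 0, "ax": 0, "ay": 0, "az": 0}, {"x": 0, "y": 0, "z": 0, "ax": 0, "ay": 0, "az": 0}]}}

```text
time_s: 18.0
eef_pos: [0.4807, -0.2741, 0.2719]
tool_rot: [-1.185, -2.909, -0.002]
ft_force: [0.4, 0.3, 0.5]
width: 0.999
grasp_force: 0.0
```

```bash
cat >> geo.py <<'E'
def yel(im,lo=(20,120,90)):
    m=cv2.inRange(cv2.cvtColor(im,cv2.COLOR_BGR2HSV),lo,(36,255,255)); return m
E
python3 - <<'E'
from station import bot
from geo import *
np.set_printoptions(precision=4,suppress=True,linewidth=200)
s=bot.get_state();info(s)
m,w=shot(bot,"w8"); p=proj(m,[[.479,-.276,.13],[.479,-.276,.07]]); print("pred cap, foot",p)
w7=pickle.load(open("pics/w7.pkl","rb")); T=C["top"]
print("hole wrist z75",onz(w7,(324.6,178.2),.075),"btn wrist z53",onz(w7,(324.5,176.5),.053),"btn top",onz(T,(296.75,199.75),.053),"btn tri",tri([(w7,(324.5,176.5)),(T,(296.75,199.75))]))
mk=yel(w); print(blobs(mk,p[0],80,30))
hsv=cv2.cvtColor(w,cv2.COLOR_BGR2HSV); x,y=p[0].astype(int)
col=hsv[y-40:y+40:4,x]; print(col.tolist())
mk=yel(w,(20,120,170)); print("bright",blobs(mk,p[0],80,30))
t=cv2.imread("pics/top0.png"); print("top bright",blobs(yel(t,(20,120,200)),(440,232),30))
E
```

```text
t 18.0 tcp [ 0.4807 -0.2741  0.2719] yaw x 135.7 z [ 0.     0.001 -1.   ] q [-0.74  0.06  1.54  0.    1.54 -1.53] F [0.4 0.3 0.5] w 0.999 g 0.0
pred cap, foot [[318.5 191.3]
 [318.9 179.8]]
hole wrist z75 [0.5654 0.0436 0.075 ] btn wrist z53 [0.5668 0.0422 0.053 ] btn top [0.5657 0.0431 0.053 ] btn tri (array([0.5656, 0.0429, 0.0573]), [np.float64(0.6502559597082179), np.float64(0.6502559597080435)])
[([311, 172, 21, 32, 525], [321.06, 188.13])]
[[99, 95, 62], [98, 105, 61], [95, 97, 58], [95, 101, 58], [94, 96, 56], [95, 89, 57], [25, 176, 151], [25, 172, 154], [29, 183, 191], [31, 194, 198], [30, 194, 197], [30, 192, 197], [30, 193, 196], [30, 69, 78], [96, 116, 57], [94, 228, 150], [94, 233, 152], [94, 240, 152], [94, 253, 151], [94, 255, 150]]
bright [([311, 182, 21, 21, 340], [321.13, 192.07])]
top bright [([435, 228, 9, 8, 60], [439.48, 231.45])]
```

Run:
```python
from station import bot
from geo import *
np.set_printoptions(precision=4,suppress=True,linewidth=200)
m=pickle.load(open("pics/w8.pkl","rb")); s=bot.get_state()
a=(321.3,192.2);b=(439.6,231.6)
print("wrist z130",onz(m,a,.13),"top z130",onz(C["top"],b,.13),"tri",tri([(m,a),(C["top"],b)]),tri([(m,a),(C["top"],b),(C["side"],(281.8,276.6))]))
X=onz(m,a,.13); print("to stylus, tcp z .080", go(s,[X[0],X[1],.08]))
```

```text
wrist z130 [ 0.4816 -0.2746  0.13  ] top z130 [ 0.4798 -0.274   0.13  ] tri (array([ 0.4804, -0.2737,  0.1325]), [np.float64(0.9285076230457036), np.float64(0.9285076230456986)]) (array([ 0.4817, -0.2748,  0.1275]), [np.float64(0.36930893096177936), np.float64(1.7291063703624197), np.float64(1.4550086124869959)])
to stylus, tcp z .080 [-0.12 -0.01 19.19]
```

Aperture: (0.566, 0.043), with wrist and top cameras agreeing to 1 mm. Stylus: (0.481, -0.2744), right under the tool. I'll descend to a reported z of about 0.068, which puts the real tips near 0.092, well clear of the block.

{"method": "servo_tool", "body": {"motion": [{"x": -0.1, "y": 0, "z": 2, "ax": 0, "ay": 0, "az": 0}, {"x": 0, "y": 0, "z": 4, "ax": 0, "ay": 0, "az": 0}, {"x": 0, "y": 0, "z": 4, "ax": 0, "ay": 0, "az": 0}, {"x": 0, "y": 0, "z": 4, "ax": 0, "ay": 0, "az": 0}, {"x": 0, "y": 0, "z": 3, "ax": 0, "ay": 0, "az": 0}, {"x": 0, "y": 0, "z": 2, "ax": 0, "ay": 0, "az": 0}, {"x": 0, "y": 0, "z": 1, "ax": 0, "ay": 0, "az": 0}, {"x": 0, "y": 0, "z": 0.4, "ax": 0, "ay": 0, "az": 0}, {"x": 0, "y": 0, "z": 0, "ax": 0, "ay": 0, "az": 0}, {"x": 0, "y": 0, "z": 0, "ax": 0, "ay": 0, "az": 0}]}}

```text
time_s: 19.05
eef_pos: [0.4818, -0.2769, 0.0695]
tool_rot: [1.185, 2.907, -0.001]
ft_force: [-0.5, -0.2, -0.3]
width: 0.998
grasp_force: 0.0
```

{"method": "servo_tool", "body": {"motion": [{"x": 0, "y": 0, "z": 0, "ax": 0, "ay": 0, "az": 0}, {"x": 0, "y": 0, "z": 0, "ax": 0, "ay": 0, "az": 0}, {"x": 0, "y": 0, "z": 0, "ax": 0, "ay": 0, "az": 0}, {"x": 0, "y": 0, "z": 0, "ax": 0, "ay": 0, "az": 0}, {"x": 0, "y": 0, "z": 0, "ax": 0, "ay": 0, "az": 0}, {"x": 0, "y": 0, "z": 0, "ax": 0, "ay": 0, "az": 0}, {"x": 0, "y": 0, "z": 0, "ax": 0, "ay": 0, "az": 0}, {"x": 0, "y": 0, "z": 0, "ax": 0, "ay": 0, "az": 0}, {"x": 0, "y": 0, "z": 0, "ax": 0, "ay": 0, "az": 0}, {"x": 0, "y": 0, "z": 0, "ax": 0, "ay": 0, "az": 0}, {"x": 0, "y": 0, "z": 0, "ax": 0, "ay": 0, "az": 0}, {"x": 0, "y": 0, "z": 0, "ax": 0, "ay": 0, "az": 0}], "gripper": 1}}

```text
time_s: 20.25
eef_pos: [0.4809, -0.2765, 0.068]
tool_rot: [1.187, 2.909, 0.0]
ft_force: [-0.4, -0.5, -0.2]
width: 0.234
grasp_force: 30.0
```

The stylus is gripped (21.5 mm). Next I'll draw it up 12 cm and carry it to the aperture.

{"method": "servo_tool", "body": {"motion": [{"x": 0, "y": 0, "z": -0.5, "ax": 0, "ay": 0, "az": 0}, {"x": 0, "y": 0, "z": -1, "ax": 0, "ay": 0, "az": 0}, {"x": 0, "y": 0, "z": -1.5, "ax": 0, "ay": 0, "az": 0}, {"x": 0, "y": 0, "z": -1.5, "ax": 0, "ay": 0, "az": 0}, {"x": 0, "y": 0, "z": -1.5, "ax": 0, "ay": 0, "az": 0}, {"x": 0, "y": 0, "z": -1.5, "ax": 0, "ay": 0, "az": 0}, {"x": 0, "y": 0, "z": -1.5, "ax": 0, "ay": 0, "az": 0}, {"x": 0, "y": 0, "z": -1.5, "ax": 0, "ay": 0, "az": 0}, {"x": 0, "y": 0, "z": -1, "ax": 0, "ay": 0, "az": 0}, {"x": 0, "y": 0, "z": -0.5, "ax": 0, "ay": 0, "az": 0}, {"x": 0, "y": 0, "z": 0, "ax": 0, "ay": 0, "az": 0}, {"x": 0, "y": 0, "z": 0, "ax": 0, "ay": 0, "az": 0}]}}

```text
time_s: 21.45
eef_pos: [0.4805, -0.2762, 0.1873]
tool_rot: [-1.186, -2.908, -0.001]
ft_force: [-0.2, -0.5, -1.1]
width: 0.231
grasp_force: 30.0
```

{"method": "servo_tool", "body": {"motion": [{"x": 0.5, "y": 1, "z": 0, "ax": 0, "ay": 0, "az": 0}, {"x": 1.5, "y": 2.7, "z": 0, "ax": 0, "ay": 0, "az": 0}, {"x": 2, "y": 3.5, "z": 0, "ax": 0, "ay": 0, "az": 0}, {"x": 2, "y": 3.5, "z": 0, "ax": 0, "ay": 0, "az": 0}, {"x": 2, "y": 3.5, "z": 0, "ax": 0, "ay": 0, "az": 0}, {"x": 2, "y": 3.5, "z": 0, "ax": 0, "ay": 0, "az": 0}, {"x": 2, "y": 3.5, "z": 0, "ax": 0, "ay": 0, "az": 0}, {"x": 2, "y": 3.5, "z": 0, "ax": 0, "ay": 0, "az": 0}, {"x": 1.5, "y": 2.8, "z": 0, "ax": 0, "ay": 0, "az": 0}, {"x": 0.6, "y": 1.2, "z": 0, "ax": 0, "ay": 0, "az": 0}, {"x": 0, "y": 0, "z": 0, "ax": 0, "ay": 0, "az": 0}, {"x": 0, "y": 0, "z": 0, "ax": 0, "ay": 0, "az": 0}]}}

```text
time_s: 22.65
eef_pos: [0.5661, 0.0407, 0.1876]
tool_rot: [-1.187, -2.908, 0.001]
ft_force: [-0.6, -0.6, -1.0]
width: 0.232
grasp_force: 30.0
```

Run:
```python
from station import bot
from geo import *
np.set_printoptions(precision=4,suppress=True,linewidth=200)
s=bot.get_state();info(s);e=s["eef_pos"]
print("go",go(s,[.567,.042,e[2]]))
tip=[e[0]-.001,e[1]+.001,e[2]-.058]; mid=[*tip[:2],e[2]-.058+.055]
m,w=shot(bot,"w9"); d=bot.read_camera("side"); t=bot.read_camera("top")
for n,a in(("side9",d),("top9",t)): cv2.imwrite(f"pics/{n}.png",a)
print("pred tip/mid wrist",proj(m,[tip,mid]),"side",proj(C["side"],[tip,mid]),"top",proj(C["top"],[tip]))
print("hole in wrist",proj(m,[.566,.043,.075]),"side",proj(C["side"],[.566,.043,.075]))
r=lambda a,k:cv2.resize(a,k,interpolation=cv2.INTER_CUBIC)
print("crop origins wrist (240,120) x5/2, side (290,130) x6.67/..")
cv2.imwrite("pics/c9.png",np.hstack([r(w[120:320,220:420],(400,400)),r(d[130:210,283:363],(400,400))]))
```

```text
t 22.65 tcp [0.5661 0.0407 0.1876] yaw x 135.6 z [-0.001 -0.001 -1.   ] q [-0.14  0.14  1.62 -0.    1.38 -0.94] F [-0.6 -0.6 -1. ] w 0.232 g 30.0
go [ 0.03  0.16 -0.  ]
pred tip/mid wrist [[321.1 213.9]
 [320.9 239.6]] side [[322.3 166.1]
 [322.6 147.4]] top [[296.3 194.4]]
hole in wrist [[323.  196.4]] side [[322.4 182.8]]
crop origins wrist (240,120) x5/2, side (290,130) x6.67/..
```

View pics/c9.png

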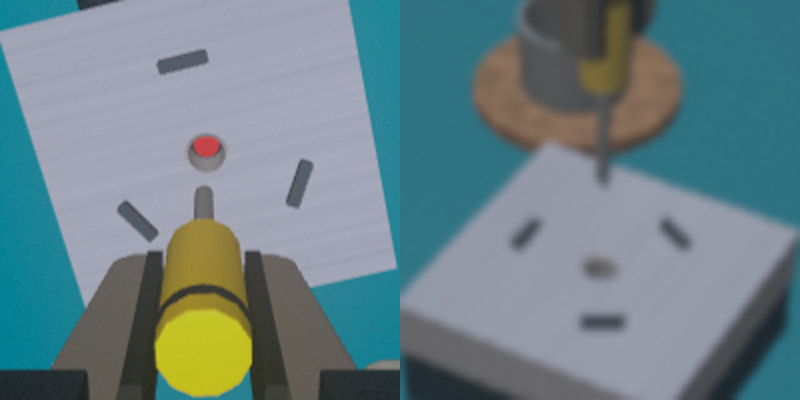

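In the wrist half the hole centre is at (206,153), matching the prediction exactly, and the rod tip is at (204,188). In the side half the tip is at (603,184) and the hole at (599,267). I'll triangulate the tip against the hole.

Run:
```python
from station import bot
from geo import *
np.set_printoptions(precision=4,suppress=True,linewidth=200)
m=pickle.load(open("pics/w9.pkl","rb"));S=C["side"]; s=bot.get_state(); R=Ro.from_rotvec(s["tool_rot"]).as_matrix()
tip=tri([(m,(322,214.3)),(S,(323.6,166.5))]); hole=tri([(m,(323,196.5)),(S,(322.8,183.4))])
tw=onz(m,(322,214.3),s["eef_pos"][2]-.058)
print(tip,hole,"wrist tip",tw)
for t,h in((tip[0],hole[0]),(tw,np.array([.566,.043,.075]))): print("tool shift cm",(R.T@(h-t)*100).round(2))
```

```text
(array([0.5673, 0.0416, 0.128 ]), [np.float64(1.047901689214167), np.float64(1.0479016892143207)]) (array([0.5668, 0.0427, 0.0731]), [np.float64(0.35937792174405675), np.float64(0.3593779217437437)]) wrist tip [0.5658 0.042  0.1299]
tool shift cm [0.11 0.04 5.48]
tool shift cm [0.06 0.09 5.49]
```

Both estimates agree within 1 mm. I'll shift x +0.1 and y +0.1 cm and go down 7.2 cm into the hole.

{"method": "servo_tool", "body": {"motion": [{"x": 0.1, "y": 0.1, "z": 0, "ax": 0, "ay": 0, "az": 0}, {"x": 0, "y": 0, "z": 1, "ax": 0, "ay": 0, "az": 0}, {"x": 0, "y": 0, "z": 1.5, "ax": 0, "ay": 0, "az": 0}, {"x": 0, "y": 0, "z": 1.5, "ax": 0, "ay": 0, "az": 0}, {"x": 0, "y": 0, "z": 0.7, "ax": 0, "ay": 0, "az": 0}, {"x": 0, "y": 0, "z": 0.5, "ax": 0, "ay": 0, "az": 0}, {"x": 0, "y": 0, "z": 0.5, "ax": 0, "ay": 0, "az": 0}, {"x": 0, "y": 0, "z": 0.5, "ax": 0, "ay": 0, "az": 0}, {"x": 0, "y": 0, "z": 0.5, "ax": 0, "ay": 0, "az": 0}, {"x": 0, "y": 0, "z": 0.5, "ax": 0, "ay": 0, "az": 0}, {"x": 0, "y": 0, "z": 0, "ax": 0, "ay": 0, "az": 0}, {"x": 0, "y": 0, "z": 0, "ax": 0, "ay": 0, "az": 0}]}}

```text
time_s: 24.0
eef_pos: [0.5666, 0.0427, 0.116]
tool_rot: [1.187, 2.909, -0.0]
ft_force: [0.8, 0.7, -0.5]
width: 0.231
grasp_force: 30.0
```

{"method": "servo_tool", "body": {"motion": [{"x": 0, "y": 0, "z": 0.2, "ax": 0, "ay": 0, "az": 0}, {"x": 0, "y": 0, "z": 0.2, "ax": 0, "ay": 0, "az": 0}, {"x": 0, "y": 0, "z": 0, "ax": 0, "ay": 0, "az": 0}, {"x": 0, "y": 0, "z": 0, "ax": 0, "ay": 0, "az": 0}]}}

```text
time_s: 24.4
eef_pos: [0.5665, 0.0427, 0.112]
tool_rot: [-1.187, -2.909, 0.0]
ft_force: [-0.4, 0.6, -0.5]
width: 0.232
grasp_force: 30.0
```

{"method": "servo_tool", "body": {"motion": [{"x": 0, "y": 0, "z": 0.2, "ax": 0, "ay": 0, "az": 0}, {"x": 0, "y": 0, "z": 0, "ax": 0, "ay": 0, "az": 0}, {"x": 0, "y": 0, "z": 0, "ax": 0, "ay": 0, "az": 0}]}}

```text
time_s: 24.7
eef_pos: [0.5668, 0.0426, 0.1103]
tool_rot: [1.187, 2.908, 0.0]
ft_force: [-0.2, 0.7, 0.4]
width: 0.236
grasp_force: 30.0
```

The tip is in the hole and meeting the button. Pressing on.

{"method": "servo_tool", "body": {"motion": [{"x": 0, "y": 0, "z": 0.2, "ax": 0, "ay": 0, "az": 0}, {"x": 0, "y": 0, "z": 0.1, "ax": 0, "ay": 0, "az": 0}, {"x": 0, "y": 0, "z": 0, "ax": 0, "ay": 0, "az": 0}, {"x": 0, "y": 0, "z": 0, "ax": 0, "ay": 0, "az": 0}]}}

```text
time_s: 25.1
eef_pos: [0.5668, 0.0426, 0.1073]
tool_rot: [1.187, 2.908, 0.0]
ft_force: [0.6, 0.9, 2.0]
width: 0.234
grasp_force: 30.0
```

{"method": "servo_tool", "body": {"motion": [{"x": 0, "y": 0, "z": 0.1, "ax": 0, "ay": 0, "az": 0}, {"x": 0, "y": 0, "z": 0, "ax": 0, "ay": 0, "az": 0}, {"x": 0, "y": 0, "z": 0, "ax": 0, "ay": 0, "az": 0}]}}

```text
time_s: 25.4
eef_pos: [0.5667, 0.0427, 0.1062]
tool_rot: [1.187, 2.908, 0.0]
ft_force: [0.9, 0.7, 3.4]
width: 0.235
grasp_force: 30.0
```

{"method": "servo_tool", "body": {"motion": [{"x": 0, "y": 0, "z": 0.1, "ax": 0, "ay": 0, "az": 0}, {"x": 0, "y": 0, "z": 0, "ax": 0, "ay": 0, "az": 0}, {"x": 0, "y": 0, "z": 0, "ax": 0, "ay": 0, "az": 0}]}}

```text
time_s: 25.7
eef_pos: [0.5669, 0.0426, 0.1057]
tool_rot: [1.187, 2.908, 0.0]
ft_force: [0.1, 0.5, 6.6]
width: 0.233
grasp_force: 30.0
```

The spring curve then a sharp rise to about 7 N at the expected height shows the button is on its stop. I'll add a small margin and check that it holds.

{"method": "servo_tool", "body": {"motion": [{"x": 0, "y": 0, "z": 0.05, "ax": 0, "ay": 0, "az": 0}, {"x": 0, "y": 0, "z": 0, "ax": 0, "ay": 0, "az": 0}, {"x": 0, "y": 0, "z": 0, "ax": 0, "ay": 0, "az": 0}, {"x": 0, "y": 0, "z": 0, "ax": 0, "ay": 0, "az": 0}, {"x": 0, "y": 0, "z": 0, "ax": 0, "ay": 0, "az": 0}, {"x": 0, "y": 0, "z": 0, "ax": 0, "ay": 0, "az": 0}]}}

```text
time_s: 26.3
eef_pos: [0.5671, 0.0426, 0.1056]
tool_rot: [1.186, 2.908, 0.0]
ft_force: [-0.9, -0.1, 8.2]
width: 0.232
grasp_force: 30.0
```

```bash
python3 -c "
from station import bot
print(bot.job_done()); s=bot.get_state(); print(s['time_s'],s['ft_force'],s['grasp_force'])"
```

```text
the job is handed in; nothing more can be done
None
the job is handed in; nothing more can be done
```

The job is handed in, with no verdict shown: the pot is released upright on the cork rest, and the stylus, still gripped, holds the reset button down on its stop at about 8 N; the jar, remote and bottle were never approached.

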